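# Slide one cam follower out of the packed rack and fit it in the cam carrier

### The arm

A 7-joint arm with a two-finger parallel gripper is mounted at the origin on a cart in front of the work surface, level with it; the furniture and walls round the work are solid. World frame = base frame: x ahead of the robot, y to its left, z up, the work surface at z = 0. Lengths are in m, angles in rad, forces in N, time in s.
With the tool pointing down it reaches from about 0.35 to 0.9 m from the base axis. Payload 8.1 kg.
Tool frame: the origin (TCP) lies at the centre of the arm's flange, where the gripper is bolted on; the fingertips stand 178 mm ahead of it and the grasp point (between the pads) lies 159 mm ahead of it; x points along the fingers, z is the direction in which the jaws open and shut, and the axes are right-handed (so a half turn about x gives the same grasp; the last joint's range is limited). The gripper opens to 92 mm and grips with 3 to 60 N. Pads are 19 mm wide; open, the fingers measure 130 mm over their backs; the gripper's body (75 mm by 190 mm) begins 47 mm behind the grasp point.
Start: joints at [-1.287, 0.434, 0.025, 1.573, -0.012, 1.134, -0.075], TCP at [0.236, 0.579, 0.405] pointing down, gripper open.
Joint ranges: [-2.62, 2.62], [-0.44, 2.09], [-1.27, 1.32], [0.08, 2.57], [-1.32, 4.46], [0.12, 2], [-2.74, 2.74]. Speed limits (rad/s): [2.22, 2.22, 3.01, 3.01, 3.14, 3.14, 3.14].

### API

Orientations are given as a rotation vector (axis times angle).
In Python, from cell import arm, get_image, search_frame, pinpoint gives the robot as it stands.
- The arm moves only by the tool arm_command, never from a script. Its argument "motion" is a list of rows, each a list of 7 numbers: the finger opening in mm, from 0 to 91.8, then the shift along the tool's x, y, z in mm, then the turn, a rotation vector about the tool's x, y, z in degrees. In form: [[fingers, x, y, z, ax, ay, az], ...]. A call has 1 to 5 rows; each row shifts and turns the commanded pose from where the row before left it, along the tool's axes as they then stand; what a row does not reach is not made up. A row lasts 1/8 s, in which the tool goes at most 62.5 mm and 10.7 degrees, less where a joint would pass 70% of its speed; a pose out of reach is approached as far as the arm can. A call with a gripper value outside its range is refused whole. The fingers move at their own pace and stop on an object; "newtons" is the grip in N (left out, the last holds). Time passes only in rows, so rows that do not move let the fingers close. It gives the time, the measured TCP pose, the force and the opening at its end, in the units of the state.
- arm.observe(): the state, without advancing time (a new reading comes with each control period).
- get_image(name): name is "scene" or "top"; returns a dict with "frame" (480x640x3 uint8, red, green, blue), "range_z" (480x640 float32, m along the optical axis (not along the pixel's ray), 0 where there is no reading), "K" (3x3 intrinsics, pixels), "origin" and "rotation" of the camera in the world. Camera axes: x right, y down, z forward; pixel columns grow to the right and rows downward; lengths in m; the calibration is good to about 2 mm. A picture is of the moment at which its call begins.
- arm.sign_off(): hands the job in, once; it reports no verdict.
Trained networks look in the newest picture that a camera, given by its name, has taken for a name from the list of things; names that differ only in an ending like _2 or _b are one class to them, and where a whole thing is asked for, a point or a joint stands for the part that bears it (a point fixed in the world has none). Each returns a list of dicts, best first, with "p" (0 to 1); they miss things now and then, are a little off and sometimes report something else, mostly with a low value. They report only what shows in the picture. A call takes as long as a camera call. They do not tell look-alikes from the thing itself.
- search_frame(camera, target): "point" ([x, y, z] in m, in world coordinates, good to about 4 mm: the middle of the surface that is visible of it).
- pinpoint(camera, target): "point" ([x, y, z] in m, in world coordinates, good to about 4 mm: a listed point, or the origin of a listed thing).
The state is a dict: "clock": time; "joints": joint angles; "dq": joint speeds; "joint_efforts": joint torques, N m; "position": TCP position; "ee_rot": TCP orientation; "force": force on the tool from outside, world axes, zero at the start; "ft_torque": the same for the moment, N m; "width": opening from 0.0 (shut) to 1.0 (fully open).
Only numpy, scipy, OpenCV 4.12 (cv2) and the standard library are available. Lean on these libraries where they do the work, as an engineer would, in place of code of your own. Each camera call takes 0.05 s, during which the arm holds its last target. There are 200 camera calls.

### The job

The empty bore of the aluminium cam carrier still needs its cam follower. The followers stand touching in a row in the groove of the grey rack, too tight to grip: lower the closed fingers slowly on to the top of the one at the open end, press gently, just enough to slide it out past the rack's two spring balls on to the landing, well clear of the row, then pick it up and fit it in the empty bore, upright and fully home. Never press hard on it, and leave the other followers where they stand.

Things in the scene. Friction and masses are not known exactly. Their poses are not given: they have to be found in the camera images.
- rack: grey nylon rack fixed to the bench, 218 (x) by 71 (y) mm. A groove 31 mm wide runs along its x at y = 0, floor 10 mm above the bench, between 20 mm thick walls from x = -44 mm (open end) to 100 mm; closed at x = 87 mm. Wall tops are 30.5 mm above the bench, 1 mm below the followers' tops. Oiled, friction about 0.15. Origin: underside, on the groove's centre line; x points into the groove, z up
- gate (a point): point on the groove floor midway between two spring ball plungers, one in each wall just inside the open end (x = -37 mm of the rack), that keep the row from sliding out. The 10 mm balls stand 3 mm out of the walls, 14 mm above the floor, and give way when a follower is pushed past with about 3 N; the next follower stays behind them
- landing (a point): point on the rack's landing: the groove floor runs on level in front of the open end, without side walls, from x = -44 to -113 mm of the rack, to a 3 mm high lip. The point lies on the floor, on the groove's centre line, at x = -78 mm: a good place to slide the follower to. Axes as the rack's
- bucket_a: the follower to be fitted: first of the row, at the open end. Plain grey steel cylinder, 28 mm in diameter, 21.5 mm tall, flat ends, 60 g, oiled. Lapped faces: touch its top at 5 mm/s or less; pressed with 12 to 16 N it slides along under the fingertips, with much less it slips at the spring balls; over 25 N even for a moment marks it. Origin: centre of its underside, z up along its axis
- bucket_b: second follower of the row, the same make and size, touching the first; must stay. Origin: centre of its underside
- bucket_c: third follower of the row, the same; must stay
- bucket_d: fourth and innermost follower of the row, the same; must stay
- fitted_bucket: a like follower that is already home in the other bore of the cam carrier, its top 3.5 mm above the deck; must stay
- carrier: aluminium cam carrier fixed to the bench, 66 (x) by 190 (y) mm, flat deck 36 mm above the bench. A bearing saddle with bolts, 21 mm above the deck, at each end, 74 to 92 mm either side of the middle; low lugs along the foot. Two upright blind bores in the deck at y = +27 mm (empty) and -27 mm (filled). Origin: underside, middle; z up
- bore (a point): centre of the mouth of the empty bore, level with the deck. The bore is 29.6 mm wide, 18 mm deep, with a 2 mm chamfer; z up, axes as the carrier's. A follower that is home stands 3.5 mm proud of the deck
- bore_floor (a point): centre of the floor of the empty bore, 18 mm below its mouth
There are look-alikes about, which are no part of the job. Leave any blue, orange or yellow look-alike of the bucket_b alone.

How it is judged:
By the outcome, as a careful person would: the job done as asked, in the order asked, and still so for the second after the job is handed in, with the robot touching nothing.
It also fails if it takes over 67 s, if anything falls off the work surface, if the arm or the gripper's body presses on something with over 40 N, if the wrist force passes 120 N, or if a joint passes its speed limit or range.

## Working session

There is one attempt and no reset: what is moved stays moved. The work goes in short steps, Python scripts to look and compute and a tool call to move; the robot and the scene stay as the last step left them, time stands still between calls to the robot, and variables do not carry over. Pictures are saved under pics/ and viewed, about 8 in all and at most 12, crops included, and the job is handed in when it is done.

Besides the shell and the picture viewer there is one more tool, called after "Emit:" as name(argument=value, ...), one argument or row to a line, values as JSON. arm_command: Moves the arm, as the interface text tells. Its arguments: {"type":"object","properties":{"motion":{"type":"array"},"newtons":{"type":"number"}},"required":["motion"]}

```bash
mkdir -p pics; cat > h.py <<'E'
import numpy as np, cv2
from cell import arm,get_image,search_frame,pinpoint
np.set_printoptions(precision=4,suppress=True)
def save(n,f,crop=None,s=1):
    im=f["frame"][:,:,::-1]
    if crop: a,b,c,d=crop; im=im[b:d,a:c]
    cv2.imwrite("pics/"+n+".png",cv2.resize(im,None,fx=s,fy=s,interpolation=cv2.INTER_CUBIC))
def px(f,p):
    q=np.array(f["rotation"]).T@(np.array(p)-f["origin"]); u=np.array(f["K"])@q; return (u[:2]/u[2]).round(1)
def world(f):
    z=f["range_z"];K=np.array(f["K"]);v,u=np.mgrid[:480,:640]
    P=np.stack([(u-K[0,2])/K[0,0]*z,(v-K[1,2])/K[1,1]*z,z],-1)
    return P@np.array(f["rotation"]).T+np.array(f["origin"])
E
python3 - <<'E'
from h import *
print(arm.observe())
fs={}
for c in("scene","top"):
    f=get_image(c);fs[c]=f;save(c+"1",f);print(c,f["origin"],f["K"][0][0]); print(np.array(f["rotation"]))
    for t in("rack","gate","landing","bucket_a","carrier","bore","bore_floor"):
        print(t,[(round(r["p"],2),np.round(r["point"],4),px(f,r["point"])) for r in pinpoint(c,t)[:9]])
E
```

```text
{'clock': 0.0, 'joints': array([-1.2866,  0.4352,  0.025 ,  1.5741, -0.0116,  1.134 , -0.0751]), 'dq': array([ 0.0009, -0.0008,  0.0001, -0.0013, -0.0004,  0.0013, -0.0004]), 'joint_efforts': array([ -0.0001, -66.7852,   0.9844, -31.4474,  -0.0607,   0.0428,
         0.0002]), 'position': array([0.2357, 0.5786, 0.4039]), 'ee_rot': array([-0.9207,  1.369 ,  0.919 ]), 'force': array([-0.3325, -0.5809,  0.84  ]), 'ft_torque': array([-0.0239,  0.0501,  0.0044]), 'width': 1.0013426068143423}
scene [-0.1089 -0.1233  0.5427] 522.2677245035974
[-1.9317  1.1321 -0.5834]
rack []
gate []
landing []Traceback (most recent call last):
  File "<stdin>", line 7, in <module>
  File "h.py", line 9, in px
    q=np.array(f["rotation"]).T@(np.array(p)-f["origin"]); u=np.array(f["K"])@q; return (u[:2]/u[2]).round(1)
                                                             ~~~~~~~~~~~~~~~~^~
ValueError: matmul: Input operand 1 does not have enough dimensions (has 0, gufunc core with signature (n?,k),(k,m?)->(n?,m?) requires 1)
```

```bash
sed -i 's/np.array(f\["rotation"\])/R(f)/; ' h.py; cat >> h.py <<'E'
def R(f): return cv2.Rodrigues(np.array(f["rotation"],float))[0]
E
python3 - <<'E'
from h import *
for c in("scene","top"):
    f=get_image(c);save(c+"1",f);np.savez(c+"1.npz",**f);print(c,f["origin"],R(f).ravel())
    for t in("rack","gate","landing","bucket_a","carrier","bore"):
        print(t,[(round(r["p"],2),np.round(r["point"],4),px(f,r["point"])) for r in pinpoint(c,t)[:9]])
E
```

```text
scene [-0.1089 -0.1233  0.5427] [ 0.4921 -0.4992  0.7132 -0.8705 -0.2751  0.408  -0.0074 -0.8217 -0.5699]
rack []
gate []
landing []
bucket_a [(0.66, array([ 0.3894,  0.0569, -0.0004]), array([378.2, 336.8])), (0.58, array([ 0.3749,  0.1238, -0.0008]), array([331.5, 326.9])), (0.57, array([ 0.5388,  0.2294, -0.0016]), array([321.8, 247.5])), (0.41, array([0.5861, 0.3804, 0.0095]), array([264.8, 207.5]))]
carrier [(0.62, array([ 0.517 ,  0.0426, -0.0028]), array([419. , 289.2]))]
bore [(0.57, array([0.521 , 0.0702, 0.035 ]), array([405.7, 263.8]))]
top [0.3535 0.2557 1.0107] [ 0.0298 -0.9914  0.1276 -0.9996 -0.0293  0.006  -0.0022 -0.1278 -0.9918]
rack [(0.74, array([ 0.5247,  0.3643, -0.0016]), array([267.8, 205.7]))]
gate [(0.71, array([0.4467, 0.3392, 0.0091]), array([279.7, 249.1])), (0.56, array([0.4878, 0.3508, 0.0088]), array([274. , 225.6]))]
landing [(0.7, array([0.4467, 0.3383, 0.0069]), array([280.3, 249.2])), (0.37, array([0.5828, 0.3849, 0.0082]), array([257.1, 172.3]))]
bucket_a [(0.7, array([0.4992, 0.3552, 0.0097]), array([271.8, 219.1])), (0.7, array([0.5321, 0.3659, 0.0113]), array([266.4, 200.3])), (0.69, array([0.5583, 0.371 , 0.0097]), array([264.2, 185.8])), (0.69, array([ 0.3729,  0.1228, -0.0002]), array([402.3, 295.4])), (0.69, array([ 0.3871,  0.0586, -0.0024]), array([438.9, 288.3])), (0.67, array([0.5143, 0.4808, 0.0025]), array([201.8, 209.2])), (0.58, array([0.5382, 0.2236, 0.0012]), array([346.9, 200.3])), (0.45, array([0.5823, 0.3815, 0.0056]), array([259.2, 172.9]))]
carrier [(0.74, array([0.5224, 0.0374, 0.0016]), array([451.6, 212. ])), (0.64, array([0.5186, 0.0685, 0.0194]), array([436. , 212.1]))]
bore [(0.95, array([0.5141, 0.067 , 0.0327]), array([438.3, 213.4])), (0.62, array([0.5179, 0.0673, 0.0164]), array([436.3, 212.7]))]
```

View pics/scene1.png

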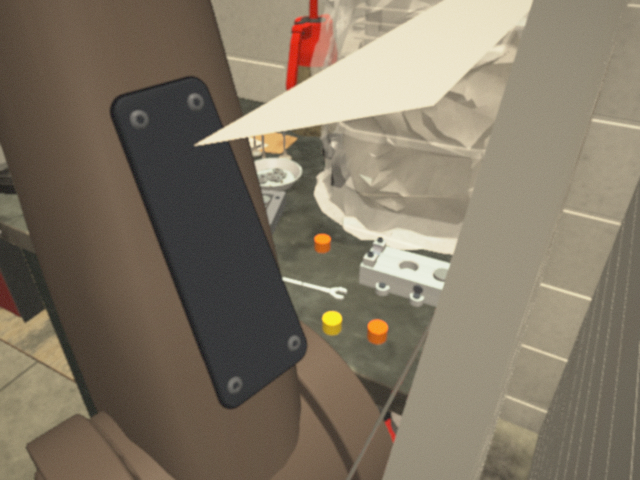

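View pics/top1.png

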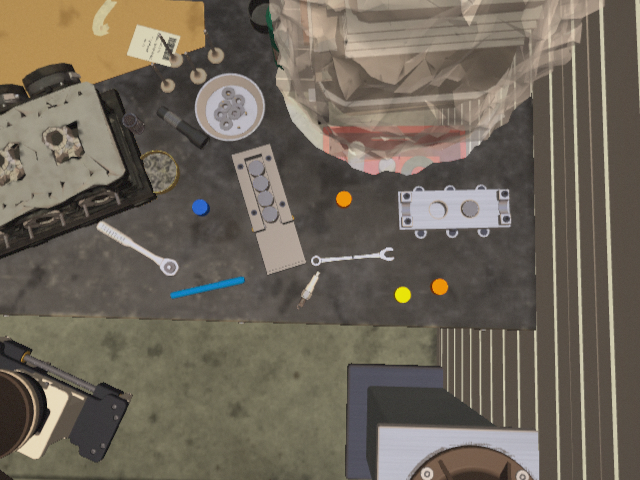

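```bash
python3 - <<'E'
from h import *
f=dict(np.load("top1.npz"));W=world(f)
a=cv2.resize(f["frame"][140:280,225:310,::-1],None,fx=4.2,fy=4.2,interpolation=3)
b=cv2.resize(f["frame"][180:245,390:520,::-1],None,fx=3.3,fy=3.3,interpolation=3)
o=np.zeros((600,800,3),np.uint8);o[:588,:357]=a[:588,:357];o[:b.shape[0],365:365+b.shape[1]]=b
cv2.imwrite("pics/crop2.png",o)
reg=W[140:280,225:310]
print("rack z by rows on axis:")
for t in range(16):
    p=np.array([283-2.6*t, 262-7*t]).astype(int); print(p,W[p[1],p[0]])
# wall tops
m=np.zeros((480,640),bool);m[140:280,225:310]=1
for lo,hi,n in((.026,.034,"wall/top"),(.006,.014,"floor")):
    k=m&(W[...,2]>lo)&(W[...,2]<hi); q=W[k][:,:2].astype(np.float32);print(n,k.sum(),cv2.minAreaRect(q))
m=np.zeros((480,640),bool);m[180:240,390:520]=1
k=m&(W[...,2]>.03)&(W[...,2]<.042);q=W[k][:,:2].astype(np.float32);print("deck",np.median(W[k][:,2]),cv2.minAreaRect(q))
g=cv2.cvtColor(f["frame"],cv2.COLOR_RGB2GRAY)
print(W[205:222:2,425:485:3,2].round(3))
E
```

```text
rack z by rows on axis:
[283 262] [0.4241 0.3323 0.0122]
[280 255] [0.4365 0.3384 0.0074]
[277 248] [0.4486 0.3441 0.0079]
[275 241] [0.4605 0.3478 0.0109]
[272 234] [0.4728 0.3537 0.0096]
[270 227] [0.4849 0.3576 0.0106]
[267 220] [0.4946 0.3614 0.0289]
[264 213] [0.5059 0.3666 0.0337]
[262 206] [0.5183 0.3708 0.0317]
[259 199] [0.53   0.3762 0.034 ]
[257 192] [0.5466 0.3832 0.0106]
[254 185] [0.5547 0.3862 0.032 ]
[251 178] [0.5717 0.3951 0.01  ]
[249 171] [0.5797 0.3964 0.0299]
[246 164] [0.5974 0.4055 0.0078]
[244 157] [0.6034 0.4056 0.034 ]
wall/top 2687 ((0.5638002753257751, 0.37702497839927673), (0.16826322674751282, 0.07403989136219025), 18.640817642211914)
floor 2072 ((0.5181641578674316, 0.36201995611190796), (0.25212252140045166, 0.1389613300561905), 0.15083031356334686)
deck 0.03598783874121292 ((0.5208828449249268, 0.04161277413368225), (0.06965809315443039, 0.19065698981285095), 3.6034374237060547)
[[0.036 0.037 0.017 0.017 0.017 0.019 0.025 0.035 0.036 0.036 0.035 0.036
  0.038 0.039 0.043 0.04  0.038 0.039 0.036 0.036]
 [0.035 0.036 0.018 0.018 0.018 0.016 0.021 0.033
[... 251 characters left out ...]
0.038 0.037 0.04  0.037
  0.03  0.042 0.036 0.038 0.04  0.039 0.037 0.037]
 [0.037 0.035 0.016 0.017 0.017 0.02  0.018 0.033 0.036 0.036 0.036 0.033
  0.039 0.039 0.038 0.039 0.041 0.038 0.038 0.032]
 [0.035 0.036 0.036 0.017 0.017 0.017 0.017 0.036 0.038 0.039 0.035 0.037
  0.033 0.035 0.041 0.04  0.036 0.033 0.031 0.037]
 [0.035 0.036 0.034 0.016 0.016 0.016 0.03  0.037 0.036 0.034 0.036 0.036
  0.034 0.036 0.034 0.029 0.038 0.038 0.035 0.032]
 [0.035 0.039 0.038 0.033 0.038 0.037 0.034 0.034 0.035 0.035 0.035 0.038
  0.036 0.034 0.038 0.033 0.038 0.035 0.037 0.038]
 [0.034 0.037 0.038 0.038 0.033 0.036 0.038 0.036 0.034 0.037 0.038 0.034
  0.036 0.035 0.032 0.035 0.038 0.035 0.035 0.036]]
```

View pics/crop2.png

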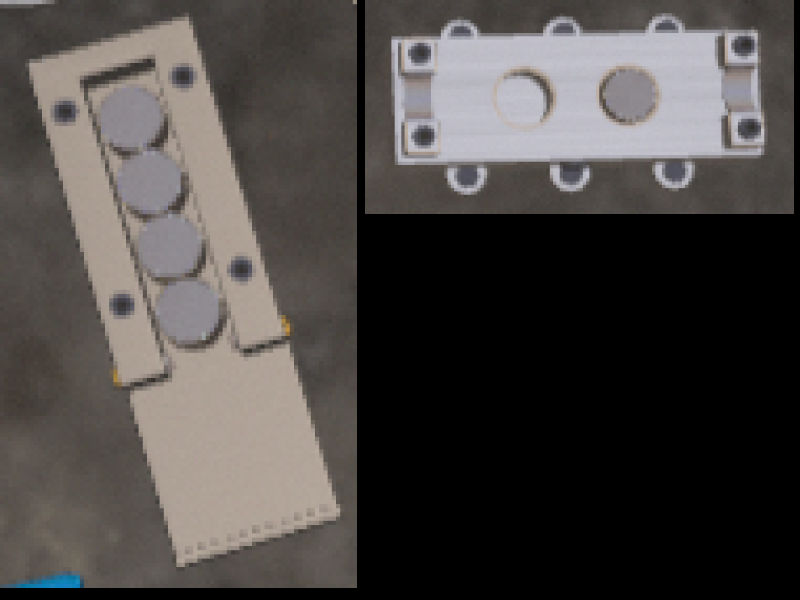

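```bash
cat >> h.py <<'E'
from scipy.spatial.transform import Rotation as Ro
def ray(f,uv,z):
    K=np.array(f["K"]);d=R(f)@np.array([(uv[0]-K[0,2])/K[0,0],(uv[1]-K[1,2])/K[1,1],1]);o=np.array(f["origin"])
    return o+d*(z-o[2])/d[2]
def tool():
    s=arm.observe();return s,np.array(s["position"]),Ro.from_rotvec(s["ee_rot"])
def plan(tip,jaw):   # tip target (world), jaw direction xy (world): turn (deg, tool axes), then shift (mm, after the turn)
    s,p,r=tool();j=np.array([jaw[0],jaw[1],0]);j/=np.linalg.norm(j)
    if j@r.as_matrix()[:,2]<0:j=-j
    x=np.array([0,0,-1.]);G=Ro.from_matrix(np.stack([x,np.cross(j,x),j],1))
    t=np.array(tip)+[0,0,.178]
    print("t",s["clock"],"turn",(r.inv()*G).as_rotvec(degrees=True).round(2),"shift",(G.inv().apply(t-p)*1e3).round(1),"tip now",(p+r.apply([.178,0,0])).round(4),"F",np.round(s["force"],1),"w",round(s["width"],3))
def blobs(f,box,mask,z):
    a,b,c,d=box;M=np.zeros((480,640),np.uint8);M[b:d,a:c]=mask[b:d,a:c]
    n,l,st,ce=cv2.connectedComponentsWithStats(M);return [(st[i,4],ce[i].round(1),ray(f,ce[i],z).round(4)) for i in range(1,n) if st[i,4]>40]
E
python3 - <<'E'
from h import *
f=dict(np.load("top1.npz"));W=world(f);I=f["frame"].astype(int)
u=lambda cx,cy:(cx/4.2+225,cy/4.2+140)
for c in((131,117),(150,182),(170,245),(190,312)):print("hand",ray(f,u(*c),.0315))
d=I[...,0]-I[...,2];print(I[214,270],I[245,277])
mk=((d<5)&(I[...,1]>90)).astype(np.uint8)
for b in blobs(f,(240,155,285,225),mk,.0315):print(b)
for n,c in(("bore",(525,99)),("fit",(628,95))):print(n,ray(f,(c[0]/3.3+390,c[1]/3.3+180),.036))
# rack outline corners (hand, crop): wall top ends, landing lip ends
for n,c,z in(("wallTL",(30,65),.0305),("wallTR",(187,16),.0305),("wallBL",(120,383),.0305),("wallBR",(286,335),.0305),("lipL",(180,566),.013),("lipR",(340,515),.013)):print(n,ray(f,u(*c),z))
# carrier deck outline
for c in((393,38),(757,31),(398,164),(763,154)):print("deck",ray(f,(c[0]/3.3+390,c[1]/3.3+180),.036))
V=W.reshape(-1,3);V=V[(f["range_z"]>0).ravel()]
for lo in(.60,.62,.64,.66):
    k=(V[:,0]>lo-.02)&(V[:,0]<lo)&(V[:,1]>-.0)&(V[:,1]<.14);print(lo,V[k,2].max().round(3) if k.any() else None)
k=(V[:,0]>.4)&(V[:,0]<.6)&(V[:,1]>.42)&(V[:,1]<.52);print("near rack +y max z",V[k,2].max())
s,p,r=tool();print(r.as_matrix())
E
```

```text
hand [0.5853 0.3839 0.0315]
hand [0.5581 0.3748 0.0315]
hand [0.5319 0.3654 0.0315]
hand [0.5043 0.356  0.0315]
[143 138 144] [173 161 150]
(np.int32(512), array([260.2, 183.1]), array([0.5584, 0.3756, 0.0315]))
(np.int32(173), array([269.4, 213.4]), array([0.5058, 0.3576, 0.0315]))
bore [ 0.5251 -0.1221  0.036 ]
fit [ 0.5288 -0.1756  0.036 ]
wallTL [0.6064 0.427  0.0305]
wallTR [0.6292 0.3626 0.0305]
wallBL [0.4742 0.3835 0.0305]
wallBR [0.4961 0.3164 0.0305]
lipL [0.4011 0.3576 0.013 ]
lipR [0.4241 0.2924 0.013 ]
deck [ 0.5554 -0.0539  0.036 ]
deck [ 0.5647 -0.2437  0.036 ]
deck [ 0.4891 -0.0558  0.036 ]
deck [ 0.4999 -0.2445  0.036 ]
0.6 0.548
0.62 0.563
0.64 0.541
0.66 0.507
near rack +y max z 0.034451035226749416
[[ 0.     -0.9261  0.3773]
 [ 0.0001  0.3773  0.9261]
 [-1.     -0.      0.0001]]
```

```bash
python3 - <<'E'
from h import *
f=dict(np.load("top1.npz"));W=world(f)
V=W[f["range_z"]>0]
for lo in np.arange(.06,.6,.06):
    r=[]
    for y in np.arange(-.1,.45,.05):
        k=(V[:,2]>lo)&(V[:,2]<lo+.06)&(abs(V[:,1]-y)<.025)&(V[:,0]>.4);r.append(round(float(np.percentile(V[k,0],2)),2) if k.sum()>5 else 9)
    print(round(lo,2),r)
U=lambda c:((c[0]-365)/3.3+390,c[1]/3.3+180)
for n,c in(("bore",(525,99)),("fit",(628,95))):print(n,U(c),ray(f,U(c),.036))
for c in((393,38),(757,31),(398,164),(763,154)):print("deck",ray(f,U(c),.036))
b=ray(f,(269.7,213.8),.0315);d=np.array([.0810,.0279]);d/=np.linalg.norm(d)
print("a",b,"axis",d);plan([*b[:2],.08],[-d[1],d[0]])
E
```

```text
0.06 [0.41, 0.66, 0.62, 0.62, 0.61, 0.58, 0.59, 0.62, 9, 0.73, 9]
0.12 [0.41, 0.67, 0.62, 0.62, 0.62, 0.59, 0.59, 0.6, 9, 0.74, 9]
0.18 [0.41, 0.68, 0.62, 0.6, 0.59, 0.59, 0.59, 0.61, 0.62, 0.72, 9]
0.24 [0.41, 0.68, 0.63, 0.6, 0.59, 0.59, 0.58, 0.6, 0.62, 0.72, 9]
0.3 [0.41, 0.66, 0.66, 0.59, 0.59, 0.61, 0.6, 0.6, 0.64, 9, 9]
0.36 [9, 0.67, 0.65, 0.6, 0.61, 0.59, 0.6, 0.61, 0.66, 9, 9]
0.42 [9, 0.68, 0.65, 0.61, 0.61, 0.6, 0.62, 0.64, 0.68, 9, 9]
0.48 [9, 9, 9, 0.61, 0.61, 0.6, 0.63, 0.64, 9, 9, 9]
0.54 [9, 9, 9, 9, 0.61, 0.59, 0.58, 9, 9, 9, 9]
0.6 [9, 9, 9, 9, 9, 9, 9, 9, 9, 9, 9]
bore (438.4848484848485, 210.0) [0.5195 0.0674 0.036 ]
fit (469.6969696969697, 208.78787878787878) [0.5232 0.0139 0.036 ]
deck [0.5498 0.1364 0.036 ]
deck [ 0.5591 -0.0535  0.036 ]
deck [0.4835 0.1329 0.036 ]
deck [ 0.4943 -0.0558  0.036 ]
a [0.5051 0.357  0.0315] axis [0.9455 0.3257]
t 0.95 turn [-41.17   0.     0.  ] shift [ 146.7 -182.4 -297.5] tip now [0.2358 0.5788 0.2267] F [-0.1  0.1 -0. ] w 1.0
```

Emit:
arm_command(
  motion=[
    [0,0,0,0,-10.3,0,0],
    [0,0,0,0,-10.3,0,0],
    [0,0,0,0,-10.3,0,0],
    [0,0,0,0,-10.3,0,0],
  ],
  newtons=20,
)

```text
clock: 1.45
position: [0.2358, 0.5788, 0.4048]
ee_rot: [-1.454, 1.03, 1.454]
force: [0.8, 0.9, -0.7]
width: 0.615
```

Emit:
arm_command(
  motion=[
    [0,0,-30,-49,0,0,0],
    [0,0,-30,-50,0,0,0],
    [0,0,-30,-50,0,0,0],
    [0,0,-30,-50,0,0,0],
    [0,0,-30,-50,0,0,0],
  ],
)

```text
clock: 2.08
position: [0.4601, 0.391, 0.405]
ee_rot: [-1.45, 1.033, 1.449]
force: [1.5, 1.5, 0.3]
width: 0.072
```

Emit:
arm_command(
  motion=[
    [0,30,-32,-48,0,0,0],
    [0,30,0,0,0,0,0],
    [0,0,0,0,0,0,0],
  ],
)

```text
clock: 2.45
position: [0.5026, 0.3579, 0.3438]
ee_rot: [-1.449, 1.038, 1.451]
force: [0.6, 0.0, -0.0]
width: 0.006
```

```bash
python3 - <<'E'
from h import *
plan([.5051,.357,.05],[-.3257,.9455])
f=get_image("top");save("top3",f,(200,120,360,280),3.7);np.savez("top3.npz",**f)
plan([.5051,.357,.05],[-.3257,.9455])
for t in("bucket_a","gate","landing"):
  print(t,[(round(r["p"],2),np.round(r["point"],4)) for r in pinpoint("scene",t)[:6]])
E
```

```text
t 2.45 turn [-0.03 -0.08 -0.25] shift [115.8  -2.1  -1.7] tip now [0.5019 0.3574 0.1658] F [ 0.6  0.  -0. ] w 0.006
t 2.5 turn [ 0.05 -0.01 -0.11] shift [117.5  -1.8  -2.8] tip now [0.5021 0.3589 0.1675] F [0.4 0.4 1.5] w 0.01
bucket_a [(0.66, array([ 0.3894,  0.0569, -0.0004])), (0.58, array([ 0.3749,  0.1238, -0.0008])), (0.57, array([ 0.5388,  0.2294, -0.0016])), (0.41, array([0.5861, 0.3804, 0.0095]))]
gate []
landing []
```

View pics/top3.png

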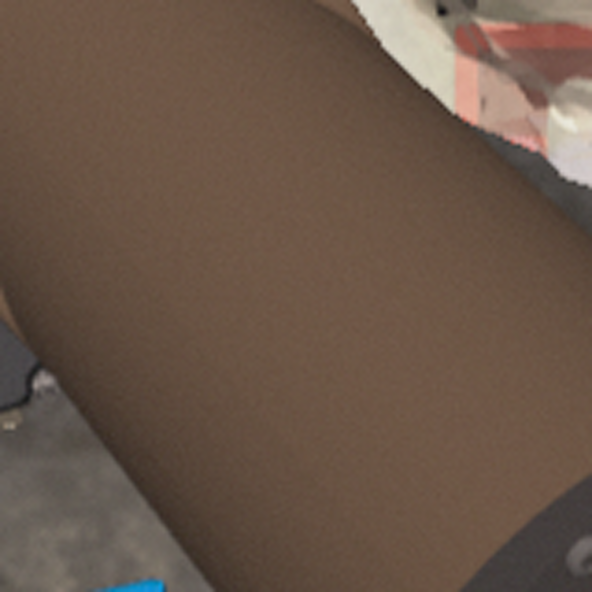

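```bash
python3 - <<'E'
from h import *
f=get_image("scene");save("scene4",f);np.savez("scene4.npz",**f)
for t in("bucket_a","gate","landing","rack","bore"):
  print(t,[(round(r["p"],2),np.round(r["point"],4),px(f,r["point"])) for r in pinpoint("scene",t)[:8]])
E
```

```text
bucket_a [(0.98, array([0.3725, 0.1229, 0.0002]), array([331.3, 327.7])), (0.57, array([0.3863, 0.0553, 0.0027]), array([378.5, 337. ])), (0.42, array([0.5359, 0.2299, 0.0022]), array([320.8, 246.5]))]
gate []
landing []
rack []
bore [(0.81, array([0.5164, 0.0703, 0.0355]), array([404.5, 265.1]))]
```

View pics/scene4.png

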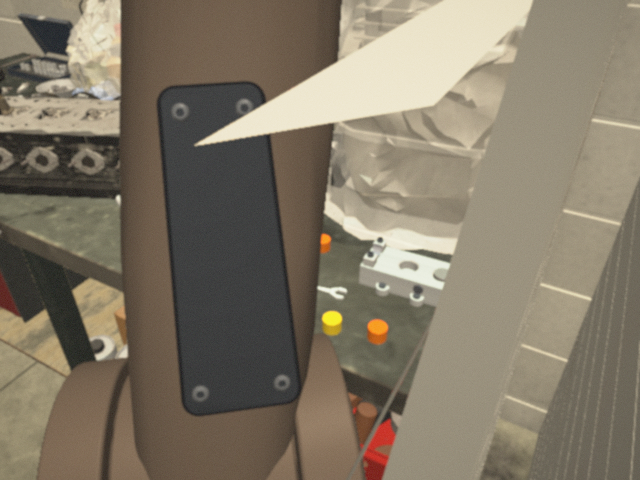

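```bash
python3 - <<'E'
from h import *
j=[-.3257,.9455]
plan([.502,.356,.04],j);plan([.502-.056*.9455,.356-.056*.3257,.04],j)
E
```

```text
t 2.95 turn [0.06 0.02 0.05] shift [128.5   1.7  -2.6] tip now [0.5029 0.3591 0.1685] F [ 0.1 -0.5  0.5] w 0.006
t 2.95 turn [0.06 0.02 0.05] shift [128.5  57.7  -2.6] tip now [0.5029 0.3591 0.1685] F [ 0.1 -0.5  0.5] w 0.006
```

Emit:
arm_command(
  motion=[
    [0,40,1,-2.5,0,0,0],
    [0,40,0,0,0,0,0],
    [0,35,0,0,0,0,0],
    [0,6,0,0,0,0,0],
    [0,0,0,0,0,0,0],
  ],
)

```text
clock: 3.58
position: [0.503, 0.3563, 0.2255]
ee_rot: [-1.45, 1.033, 1.449]
force: [0.4, 0.3, 0.4]
width: 0.004
```

```bash
python3 - <<'E'
from h import *
plan([.502,.356,.0315],[-.3257,.9455])
E
```

```text
t 3.575 turn [0.03 0.01 0.02] shift [16.   1.1  0. ] tip now [0.5031 0.3564 0.0475] F [0.4 0.3 0.4] w 0.004
```

Emit:
arm_command(
  motion=[
    [0,3,0.5,0,0,0,0],
    [0,3,0.5,0,0,0,0],
    [0,2.5,0,0,0,0,0],
    [0,1.5,0,0,0,0,0],
    [0,0.5,0,0,0,0,0],
  ],
)

```text
clock: 4.2
position: [0.5018, 0.3557, 0.2143]
ee_rot: [-1.45, 1.033, 1.45]
force: [-0.4, -0.4, 0.8]
width: 0.004
```

Emit:
arm_command(
  motion=[
    [0,0.5,0,0,0,0,0],
    [0,0.5,0,0,0,0,0],
    [0,0.5,0,0,0,0,0],
    [0,0.5,0,0,0,0,0],
    [0,0.5,0,0,0,0,0],
  ],
)

```text
clock: 4.82
position: [0.5019, 0.3558, 0.2119]
ee_rot: [-1.45, 1.033, 1.45]
force: [0.1, -0.1, 0.1]
width: 0.003
```

Expected contact at about z = 0.2095.

Emit:
arm_command(
  motion=[
    [0,0.5,0,0,0,0,0],
    [0,0.5,0,0,0,0,0],
    [0,0.4,0,0,0,0,0],
    [0,0.4,0,0,0,0,0],
  ],
)

```text
clock: 5.32
position: [0.5019, 0.3557, 0.2101]
ee_rot: [-1.449, 1.033, 1.45]
force: [0.2, 0.1, 0.8]
width: 0.007
```

Emit:
arm_command(
  motion=[
    [0,0.3,0,0,0,0,0],
    [0,0.3,0,0,0,0,0],
  ],
)

```text
clock: 5.58
position: [0.502, 0.3559, 0.2099]
ee_rot: [-1.45, 1.033, 1.449]
force: [-0.5, -0.5, 7.0]
width: 0.002
```

Emit:
arm_command(
  motion=[
    [0,0.3,0,0,0,0,0],
    [0,0.3,0,0,0,0,0],
  ],
)

```text
clock: 5.82
position: [0.5022, 0.356, 0.2098]
ee_rot: [-1.449, 1.032, 1.449]
force: [-0.4, -0.2, 10.5]
width: 0.004
```

Emit:
arm_command(
  motion=[
    [0,0.1,0,0,0,0,0],
    [0,0,0,0,0,0,0],
  ],
)

```text
clock: 6.08
position: [0.5022, 0.356, 0.2098]
ee_rot: [-1.45, 1.032, 1.449]
force: [-0.9, -0.9, 9.6]
width: 0.004
```

Emit:
arm_command(
  motion=[
    [0,0.1,0,0,0,0,0],
    [0,0,0,0,0,0,0],
  ],
)

```text
clock: 6.32
position: [0.5023, 0.3561, 0.2098]
ee_rot: [-1.449, 1.031, 1.449]
force: [-2.0, -1.5, 10.6]
width: 0.005
```

Emit:
arm_command(
  motion=[
    [0,0.2,0,0,0,0,0],
    [0,0.2,0,0,0,0,0],
    [0,0,0,0,0,0,0],
  ],
)

```text
clock: 6.7
position: [0.5024, 0.3562, 0.2098]
ee_rot: [-1.449, 1.031, 1.448]
force: [-1.6, -1.3, 13.0]
width: 0.008
```

Emit:
arm_command(
  motion=[
    [0,0,0.5,0,0,0,0],
    [0,0,1,0,0,0,0],
    [0,0,1,0,0,0,0],
  ],
)

```text
clock: 7.08
position: [0.5006, 0.3556, 0.2099]
ee_rot: [-1.45, 1.029, 1.447]
force: [1.0, 1.3, 9.3]
width: 0.003
```

Emit:
arm_command(
  motion=[
    [0,0.2,0.5,0,0,0,0],
    [0,0.2,0.5,0,0,0,0],
    [0,0,0.5,0,0,0,0],
  ],
)

```text
clock: 7.45
position: [0.4995, 0.3553, 0.2098]
ee_rot: [-1.45, 1.028, 1.447]
force: [2.1, 0.6, 11.8]
width: 0.007
```

Emit:
arm_command(
  motion=[
    [0,0.2,0.8,0,0,0,0],
    [0,0,0.8,0,0,0,0],
    [0,0,0.8,0,0,0,0],
  ],
)

```text
clock: 7.82
position: [0.4974, 0.3547, 0.2098]
ee_rot: [-1.45, 1.027, 1.446]
force: [2.1, 0.2, 12.3]
width: 0.01
```

Emit:
arm_command(
  motion=[
    [0,0.1,0.8,0,0,0,0],
    [0,0,0.8,0,0,0,0],
    [0,0,0.8,0,0,0,0],
  ],
)

```text
clock: 8.2
position: [0.4952, 0.354, 0.2098]
ee_rot: [-1.45, 1.027, 1.446]
force: [2.6, 0.7, 13.9]
width: 0.007
```

Emit:
arm_command(
  motion=[
    [0,0.1,1,0,0,0,0],
    [0,0,1,0,0,0,0],
    [0,0,1,0,0,0,0],
  ],
)

```text
clock: 8.57
position: [0.4924, 0.353, 0.2098]
ee_rot: [-1.45, 1.027, 1.446]
force: [2.6, 0.3, 14.3]
width: 0.002
```

Emit:
arm_command(
  motion=[
    [0,0,1,0,0,0,0],
    [0,0,1,0,0,0,0],
    [0,0,1,0,0,0,0],
  ],
)

```text
clock: 8.95
position: [0.4899, 0.3517, 0.2098]
ee_rot: [-1.45, 1.027, 1.445]
force: [4.0, 0.2, 13.4]
width: 0.006
```

Emit:
arm_command(
  motion=[
    [0,0,1,0,0,0,0],
    [0,0,1,0,0,0,0],
    [0,0,1,0,0,0,0],
  ],
)

```text
clock: 9.32
position: [0.4871, 0.3509, 0.2098]
ee_rot: [-1.45, 1.027, 1.446]
force: [2.8, 0.0, 13.5]
width: 0.003
```

Emit:
arm_command(
  motion=[
    [0,0.1,1,0,0,0,0],
    [0,0,1,0,0,0,0],
  ],
)

```text
clock: 9.57
position: [0.4852, 0.3503, 0.2098]
ee_rot: [-1.45, 1.026, 1.445]
force: [3.4, 0.7, 14.6]
width: 0.005
```

Emit:
arm_command(
  motion=[
    [0,0,1,0,0,0,0],
    [0,0,1,0,0,0,0],
  ],
)

```text
clock: 9.82
position: [0.4832, 0.3496, 0.2098]
ee_rot: [-1.45, 1.027, 1.446]
force: [2.6, 0.4, 14.9]
width: 0.005
```

Emit:
arm_command(
  motion=[
    [0,0,1,0,0,0,0],
    [0,0,1,0,0,0,0],
  ],
)

```text
clock: 10.07
position: [0.4813, 0.349, 0.2098]
ee_rot: [-1.45, 1.027, 1.446]
force: [2.6, 0.4, 15.8]
width: 0.004
```

Emit:
arm_command(
  motion=[
    [0,0,1,0,0,0,0],
    [0,0,1,0,0,0,0],
  ],
)

```text
clock: 10.32
position: [0.4794, 0.3483, 0.2098]
ee_rot: [-1.45, 1.027, 1.446]
force: [3.3, -0.4, 16.5]
width: 0.01
```

Emit:
arm_command(
  motion=[
    [0,-0.25,1,0,0,0,0],
    [0,0,1.5,0,0,0,0],
    [0,0,1.5,0,0,0,0],
  ],
)

```text
clock: 10.7
position: [0.4754, 0.347, 0.2098]
ee_rot: [-1.45, 1.027, 1.446]
force: [1.9, 0.7, 13.4]
width: 0.007
```

Emit:
arm_command(
  motion=[
    [0,0,1.5,0,0,0,0],
    [0,0,1.5,0,0,0,0],
    [0,0,1.5,0,0,0,0],
  ],
)

```text
clock: 11.08
position: [0.4711, 0.3457, 0.2098]
ee_rot: [-1.449, 1.027, 1.446]
force: [1.4, 1.4, 14.3]
width: 0.005
```

Emit:
arm_command(
  motion=[
    [0,-0.1,1.5,0,0,0,0],
    [0,0,1.5,0,0,0,0],
    [0,0,1.5,0,0,0,0],
  ],
)

```text
clock: 11.45
position: [0.4667, 0.3442, 0.2098]
ee_rot: [-1.449, 1.027, 1.447]
force: [1.2, 0.3, 14.0]
width: 0.002
```

Emit:
arm_command(
  motion=[
    [0,0,1.5,0,0,0,0],
    [0,0,1.5,0,0,0,0],
    [0,0,1.5,0,0,0,0],
    [0,0,1.5,0,0,0,0],
  ],
)

```text
clock: 11.95
position: [0.4611, 0.3423, 0.2098]
ee_rot: [-1.449, 1.027, 1.447]
force: [1.9, 0.4, 14.1]
width: 0.005
```

Emit:
arm_command(
  motion=[
    [0,0,1.5,0,0,0,0],
    [0,0,1.5,0,0,0,0],
    [0,0,1.5,0,0,0,0],
    [0,0,1.5,0,0,0,0],
  ],
)

```text
clock: 12.45
position: [0.4554, 0.3403, 0.2097]
ee_rot: [-1.449, 1.027, 1.447]
force: [2.4, 0.5, 12.8]
width: 0.006
```

Emit:
arm_command(
  motion=[
    [0,0,1.5,0,0,0,0],
    [0,0,1.5,0,0,0,0],
    [0,0,1.5,0,0,0,0],
    [0,0,1.5,0,0,0,0],
  ],
)

```text
clock: 12.95
position: [0.4498, 0.3384, 0.2098]
ee_rot: [-1.449, 1.027, 1.447]
force: [2.3, 1.2, 14.4]
width: 0.004
```

Emit:
arm_command(
  motion=[
    [0,-1,0,0,0,0,0],
    [0,-3,0,0,0,0,0],
    [0,-40,0,0,0,0,0],
    [0,-40,10,-20,0,0,0],
    [46,-10,20,-50,0,0,0],
  ],
)

```text
clock: 13.58
position: [0.4428, 0.263, 0.304]
ee_rot: [-1.452, 1.026, 1.451]
force: [0.8, -1.2, -0.5]
width: 0.071
```

Emit:
arm_command(
  motion=[
    [46,0,20,-50,0,0,0],
    [46,0,20,-50,0,0,0],
    [46,0,10,-40,0,0,0],
    [46,0,0,0,0,0,0],
  ],
)

```text
clock: 14.08
position: [0.4408, 0.1093, 0.3017]
ee_rot: [-1.446, 1.038, 1.446]
force: [-0.2, 0.6, 0.9]
width: 0.486
```

```bash
python3 - <<'E'
from h import *
f=get_image("top");np.savez("top5.npz",**f);save("top5",f,(200,130,400,280),4)
for t in("bucket_a","landing"):
  print(t,[(round(r["p"],2),np.round(r["point"],4),px(f,r["point"])) for r in pinpoint("top",t)[:9]])
plan([.452,.338,.06],[-.3257,.9455])
E
```

```text
bucket_a [(0.8, array([0.5121, 0.4838, 0.0036]), array([199.9, 210.3])), (0.75, array([0.5838, 0.3812, 0.0058]), array([259.4, 172.1])), (0.69, array([0.4476, 0.3404, 0.0061]), array([279.2, 248.7])), (0.66, array([ 0.373 ,  0.1234, -0.0011]), array([401.9, 295.3])), (0.63, array([ 0.3872,  0.0586, -0.0004]), array([439.1, 288.2])), (0.58, array([0.5313, 0.3716, 0.013 ]), array([263. , 200.5])), (0.57, array([0.556 , 0.3702, 0.0083]), array([264.7, 187.3])), (0.51, array([0.5402, 0.2259, 0.0019]), array([345.7, 199.1]))]
landing [(0.57, array([0.448 , 0.3371, 0.007 ]), array([281. , 248.5]))]
t 14.225 turn [0.06 0.03 0.  ] shift [ 63.7 -83.6 208.7] tip now [0.4409 0.1135 0.1237] F [0.1 0.1 1.3] w 0.503
```

View pics/top5.png

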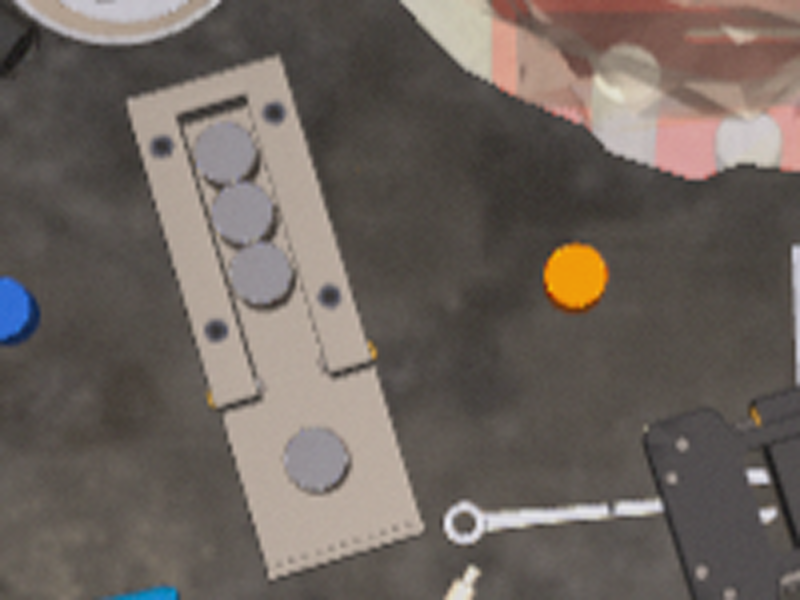

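```bash
python3 - <<'E'
from h import *
f=dict(np.load("top5.npz"));I=f["frame"].astype(int);d=I[...,0]-I[...,2]
mk=((d<6)&(I[...,1]>90)).astype(np.uint8)
print(ray(f,(279,245),.0315),blobs(f,(262,230,296,262),mk,.0315))
b=ray(f,(279,245),.0315)
plan([*b[:2],.0605],[-.3257,.9455])
E
```

```text
[0.4516 0.3388 0.0315] [(np.int32(181), array([278.3, 244.4]), array([0.4525, 0.34  , 0.0315]))]
t 14.225 turn [0.06 0.03 0.  ] shift [ 63.2 -83.5 209.6] tip now [0.4409 0.1135 0.1237] F [0.1 0.1 1.3] w 0.503
```

Emit:
arm_command(
  motion=[
    [46,0,-20,50,0,0,0],
    [46,0,-21,53,0,0,0],
    [46,0,-21,53,0,0,0],
    [46,0,-22,54,0,0,0],
    [46,20,0,0,0,0,0],
  ],
)

```text
clock: 14.85
position: [0.4502, 0.3461, 0.2824]
ee_rot: [-1.453, 1.022, 1.456]
force: [0.3, -1.6, -0.3]
width: 0.504
```

Emit:
arm_command(
  motion=[
    [46,30,0,0,0,0,0],
    [46,10,0,0,0,0,0],
    [46,0,0,0,0,0,0],
    [46,0,0,0,0,0,0],
  ],
)

```text
clock: 15.35
position: [0.4522, 0.339, 0.2427]
ee_rot: [-1.449, 1.032, 1.449]
force: [0.2, 0.4, -0.1]
width: 0.504
```

```bash
python3 - <<'E'
from h import *
plan([.452,.3392,.0225],[-.3257,.9455])
E
```

```text
t 15.35 turn [0.03 0.04 0.08] shift [42.2  0.1  0.3] tip now [0.4524 0.3392 0.0647] F [ 0.2  0.4 -0.1] w 0.504
```

Emit:
arm_command(
  motion=[
    [46,20,0,0,0,0,0],
    [46,14,0,0,0,0,0],
    [46,6,0,0,0,0,0],
    [46,2,0,0,0,0,0],
    [46,0,0,0,0,0,0],
  ],
)

```text
clock: 15.98
position: [0.4521, 0.3386, 0.2]
ee_rot: [-1.449, 1.033, 1.449]
force: [0.3, -0.1, 0.2]
width: 0.5
```

Emit:
arm_command(
  motion=[
    [24,0,0,0,0,0,0],
    [24,0,0,0,0,0,0],
    [24,0,0,0,0,0,0],
    [24,0,0,0,0,0,0],
  ],
  newtons=20,
)

```text
clock: 16.48
position: [0.452, 0.3386, 0.2]
ee_rot: [-1.45, 1.033, 1.449]
force: [0.0, -0.3, 3.8]
width: 0.293
```

Emit:
arm_command(
  motion=[
    [20,0,0,0,0,0,0],
    [20,0,0,0,0,0,0],
    [20,-2,0,0,0,0,0],
    [20,-6,0,0,0,0,0],
    [20,0,0,0,0,0,0],
  ],
)

```text
clock: 17.1
position: [0.4521, 0.3387, 0.2082]
ee_rot: [-1.45, 1.033, 1.449]
force: [0.0, 0.8, -0.5]
width: 0.291
```

Emit:
arm_command(
  motion=[
    [20,-30,0,0,0,0,0],
    [20,-40,10,0,0,0,0],
    [20,-10,10,-30,0,0,0],
    [20,0,10,-40,0,0,0],
    [20,0,10,-40,0,0,0],
  ],
)

```text
clock: 17.73
position: [0.4499, 0.2204, 0.288]
ee_rot: [-1.45, 1.032, 1.45]
force: [0.3, 0.1, -0.5]
width: 0.293
```

```bash
python3 - <<'E'
from h import *
plan([.5198,.0673,.085],[-.052,.9986])
for n,box in(("top1",(420,192,490,228)),("scene4",(385,250,460,285))):
    f=dict(np.load(n+".npz"));g=cv2.cvtColor(f["frame"],cv2.COLOR_RGB2GRAY)
    a,b,c,d=box;o=cv2.resize(f["frame"][b:d,a:c,::-1],None,fx=8,fy=8,interpolation=3)
    cv2.imwrite("pics/z_%s.png"%n,o)
a=cv2.imread("pics/z_top1.png");b=cv2.imread("pics/z_scene4.png");o=np.zeros((a.shape[0]+b.shape[0],600,3),np.uint8)
o[:a.shape[0],:a.shape[1]]=a;o[a.shape[0]:,:b.shape[1]]=b;cv2.imwrite("pics/z.png",o);print(a.shape)
E
```

```text
t 17.725 turn [16.09  0.01  0.04] shift [  25.   -61.8 -156.6] tip now [0.45   0.2205 0.11  ] F [ 0.3  0.1 -0.5] w 0.293
(288, 560, 3)
```

View pics/z.png

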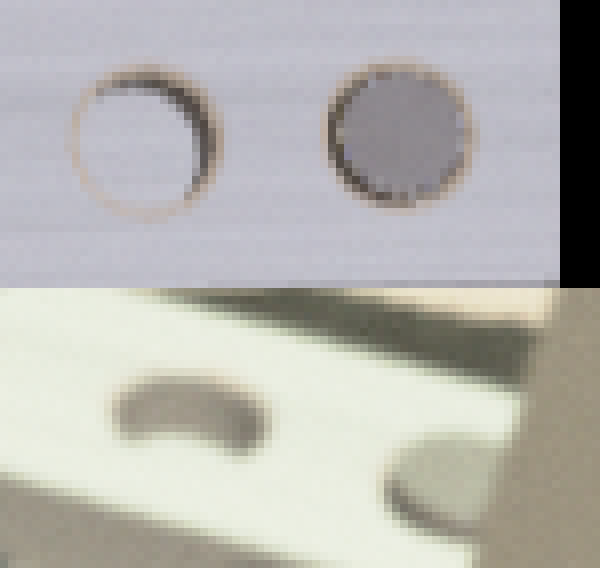

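```bash
python3 - <<'E'
from h import *
f=dict(np.load("top1.npz"))
print(ray(f,(437.8,209.3),.036),ray(f,(469.6,208.4),.036), "fitted top",ray(f,(469.6,208.4),.0395))
K=f["K"];print(K)
f=dict(np.load("scene4.npz"))
for n,p in(("x",[.5208,.0684,.036]),):
  th=np.linspace(0,2*np.pi,73);q=np.array([px(f,np.array(p)+.0168*np.array([np.cos(t),np.sin(t),0])) for t in th])
  print("pred rim",q.min(0),q.max(0), "obs x",385+(108.5)/8-.5,385+270.5/8-.5,"top",250+(370.5-288)/8-.5)
E
```

```text
[0.5207 0.0686 0.036 ] [0.5239 0.0141 0.036 ] fitted top [0.5233 0.0149 0.0395]
[[575.3613   0.     324.617 ]
 [  0.     575.3613 230.1209]
 [  0.       0.       1.    ]]
pred rim [395.9 257.1] [417.7 270.4] obs x 398.0625 418.3125 top 259.8125
```

Emit:
arm_command(
  motion=[
    [20,0,0,0,8.05,0,0],
    [20,0,0,0,8.05,0,0],
    [20,0,-12,-52,0,0,0],
    [20,0,-20,-52,0,0,0],
    [20,0,-30,-52,0,0,0],
  ],
)

```text
clock: 18.35
position: [0.5199, 0.0677, 0.2879]
ee_rot: [-1.248, 1.184, 1.248]
force: [2.2, 1.3, -0.4]
width: 0.293
```

Emit:
arm_command(
  motion=[
    [20,15,0,0,0,0,0],
    [20,0,0,0,0,0,0],
    [20,0,0,0,0,0,0],
  ],
)

```text
clock: 18.73
position: [0.5193, 0.0702, 0.2728]
ee_rot: [-1.248, 1.184, 1.249]
force: [0.4, -0.0, 0.2]
width: 0.294
```

```bash
python3 - <<'E'
from h import *
plan([.5203,.068,.07],[-.052,.9986])
f=get_image("scene");g=get_image("top");np.savez("s6.npz",**f);np.savez("t6.npz",**g)
o=np.hstack([f["frame"][180:340,300:500],g["frame"][130:290,370:570]])[:,:,::-1]
cv2.imwrite("pics/v6.png",cv2.resize(o,None,fx=2,fy=2,interpolation=3))
s,p,r=tool();
for x in(.1655,.178,.187):print(px(f,p+r.apply([x,0,0])),px(g,p+r.apply([x,0,0])))
E
```

```text
t 18.725 turn [ 0.08  0.03 -0.04] shift [24.8 -0.8 -2.3] tip now [0.5192 0.0703 0.0948] F [ 0.4 -0.   0.2] w 0.294
[409.9 225.8] [445.4 202.6]
[409.  232.7] [443.8 203.9]
[408.4 237.6] [442.7 204.9]
```

View pics/v6.png

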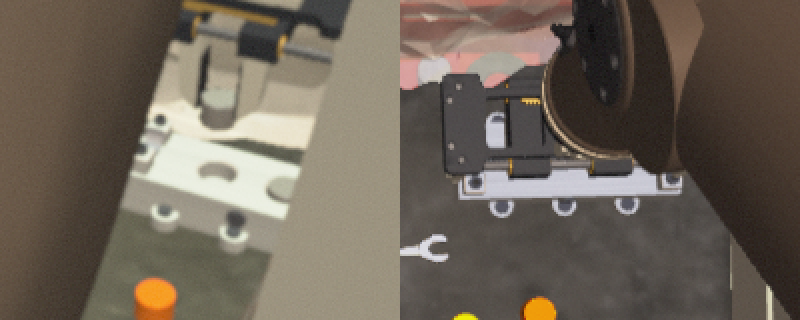

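```bash
python3 - <<'E'
from h import *
f=dict(np.load("s6.npz"));save("z6",f,(380,210,440,285),8)
s,p,r=tool()
def ext(c,rad):
  th=np.linspace(0,2*np.pi,181);q=np.array([px(f,np.array(c)+rad*np.array([np.cos(t),np.sin(t),0])) for t in th]);return ((q-[380,210]+.5)*8).round(0)
for n,c,rad in(("top",p+r.apply([.1681,0,0]),.014),("bot",p+r.apply([.1896,0,0]),.014),("bore",[.5207,.0686,.036],.0168)):
  q=ext(c,rad);print(n,q.min(0),q.max(0))
E
```

```text
top [166. 100.] [318. 185.]
bot [155. 194.] [306. 279.]
bore [130. 381.] [304. 487.]
```

View pics/z6.png

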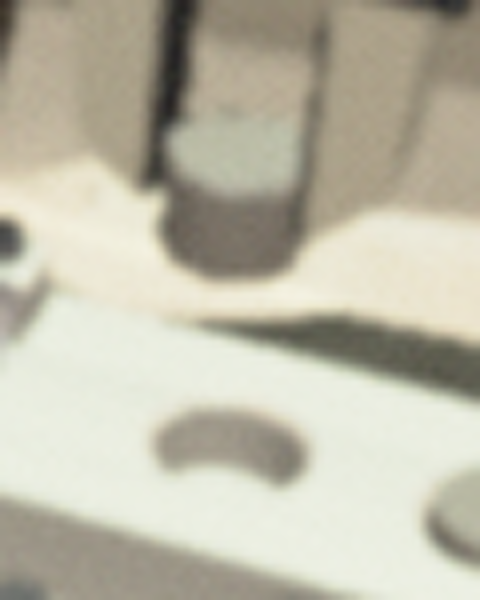

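```bash
python3 - <<'E'
from h import *
f=dict(np.load("s6.npz"))
c=px(f,[.5207,.0686,.036])
for dy in(9,13,17):
  b=ray(f,(px(f,[.5207,.0686,.036])+np.array([14,dy])/8),.036);print(dy,b)
r=pinpoint("scene","bore");print([(x["p"],np.round(x["point"],4)) for x in r])
plan([.5190,.0665,.07],[-.052,.9986])
E
```

```text
9 [0.5193 0.0652 0.036 ]
13 [0.5181 0.0647 0.036 ]
17 [0.5169 0.0643 0.036 ]
[(0.78, array([0.5186, 0.0676, 0.0347]))]
t 18.875 turn [0.06 0.03 0.03] shift [25.2  0.9 -3.5] tip now [0.5198 0.0701 0.0952] F [-0.4  0.1 -0.1] w 0.295
```

Emit:
arm_command(
  motion=[
    [20,10,0.5,-2.5,0,0,0],
    [20,20,0.5,-2,0,0,0],
    [20,10,0,0,0,0,0],
    [20,2,0,0,0,0,0],
    [20,0,0,0,0,0,0],
  ],
)

```text
clock: 19.5
position: [0.5193, 0.0645, 0.2309]
ee_rot: [-1.247, 1.184, 1.247]
force: [-1.4, 0.8, -0.2]
width: 0.291
```

```bash
python3 - <<'E'
from h import *
plan([.5190,.0655,.0526],[-.052,.9986])
f=get_image("scene");np.savez("s7.npz",**f);save("z7",f,(380,230,440,290),8)
s,p,r=tool()
def ext(c,rad):
  th=np.linspace(0,2*np.pi,181);q=np.array([px(f,np.array(c)+rad*np.array([np.cos(t),np.sin(t),0])) for t in th]);return ((q-[380,230]+.5)*8).round(0)
for n,c,rad in(("top",p+r.apply([.1681,0,0]),.014),("bot",p+r.apply([.1896,0,0]),.014),("bore",[.519,.0655,.036],.0168)):
  q=ext(c,rad);print(n,q.min(0),q.max(0))
E
```

```text
t 19.5 turn [-0.04  0.    0.01] shift [0.3 0.2 1.1] tip now [0.5193 0.0645 0.0529] F [-1.4  0.8 -0.2] w 0.291
top [174. 129.] [322. 217.]
bot [165. 217.] [310. 306.]
bore [142. 230.] [316. 338.]
```

View pics/z7.png

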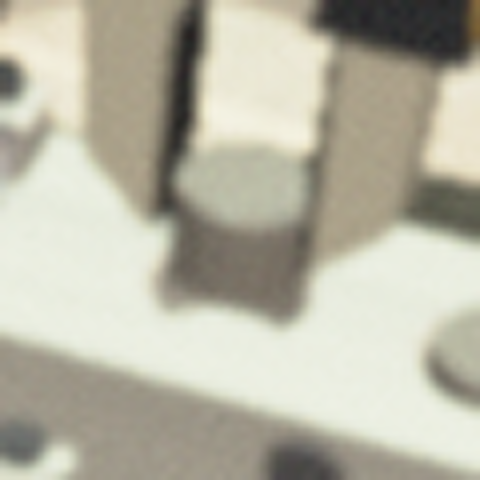

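Emit:
arm_command(
  motion=[
    [20,1,0,1,0,0,0],
    [20,2,0,0,0,0,0],
    [20,1,0,0,0,0,0],
    [20,1,0,0,0,0,0],
  ],
)

```text
clock: 20.05
position: [0.5191, 0.0653, 0.2257]
ee_rot: [-1.247, 1.185, 1.247]
force: [-0.0, 0.6, 1.0]
width: 0.29
```

Emit:
arm_command(
  motion=[
    [20,0.7,0,0,0,0,0],
    [20,0.7,0,0,0,0,0],
    [20,0.6,0,0,0,0,0],
  ],
)

```text
clock: 20.42
position: [0.5192, 0.0654, 0.2238]
ee_rot: [-1.247, 1.184, 1.247]
force: [1.1, 0.3, 0.7]
width: 0.293
```

Emit:
arm_command(
  motion=[
    [20,0.7,0,0,0,0,0],
    [20,0.7,0,0,0,0,0],
    [20,0.6,0,0,0,0,0],
  ],
)

```text
clock: 20.8
position: [0.5192, 0.0654, 0.2218]
ee_rot: [-1.247, 1.184, 1.247]
force: [1.1, 0.8, 0.3]
width: 0.289
```

Emit:
arm_command(
  motion=[
    [20,1,0,0,0,0,0],
    [20,1,0,0,0,0,0],
    [20,1,0,0,0,0,0],
    [20,1,0,0,0,0,0],
  ],
)

```text
clock: 21.3
position: [0.5192, 0.0654, 0.2178]
ee_rot: [-1.247, 1.184, 1.247]
force: [0.7, 1.4, 0.5]
width: 0.296
```

Emit:
arm_command(
  motion=[
    [20,0.8,0,0,0,0,0],
    [20,0.7,0,0,0,0,0],
    [20,0,0,0,0,0,0],
  ],
)

```text
clock: 21.68
position: [0.5192, 0.0654, 0.2163]
ee_rot: [-1.247, 1.184, 1.247]
force: [1.9, 2.2, -1.0]
width: 0.294
```

Emit:
arm_command(
  motion=[
    [33,0,0,0,0,0,0],
    [33,0,0,0,0,0,0],
    [33,0,0,0,0,0,0],
    [33,-2,0,0,0,0,0],
    [33,-10,0,0,0,0,0],
  ],
)

```text
clock: 22.3
position: [0.5188, 0.0652, 0.2282]
ee_rot: [-1.246, 1.186, 1.248]
force: [-0.4, -0.0, -0.3]
width: 0.363
```

Emit:
arm_command(
  motion=[
    [0,-30,0,0,0,0,0],
    [0,0,0,0,0,0,0],
    [0,0,0,0,0,0,0],
    [0,0,0,0,0,0,0],
  ],
)

```text
clock: 22.8
position: [0.5188, 0.0653, 0.2577]
ee_rot: [-1.246, 1.185, 1.248]
force: [0.3, 0.5, -0.9]
width: 0.012
```

```bash
python3 - <<'E'
from h import *
f=get_image("scene");np.savez("s8.npz",**f);save("z8",f,(370,230,450,300),7)
plan([.5190,.0655,.0395],[-.052,.9986])
E
```

```text
t 22.85 turn [-0.05 -0.01 -0.07] shift [40.1 -0.2  0.2] tip now [0.5186 0.0652 0.0796] F [ 0.3  0.5 -0. ] w 0.003
```

View pics/z8.png

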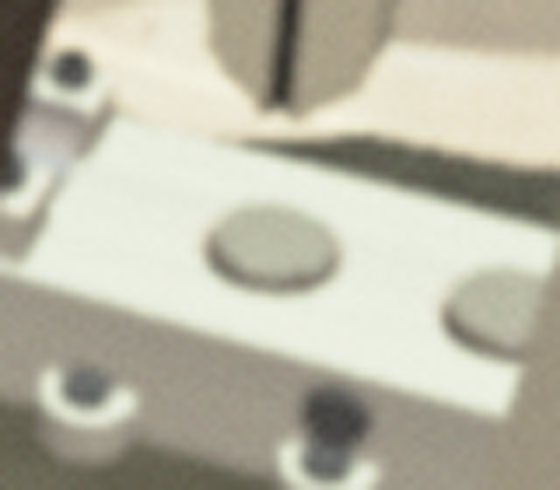

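Emit:
arm_command(
  motion=[
    [0,-40,10,0,0,0,0],
    [0,-30,30,20,0,0,0],
    [0,0,30,50,0,0,0],
    [0,0,20,55,0,0,0],
    [0,0,0,55,0,0,0],
  ],
)

```text
clock: 23.48
position: [0.4183, 0.2417, 0.3281]
ee_rot: [-1.247, 1.185, 1.247]
force: [2.2, 0.1, 0.1]
width: 0.001
```

Emit:
arm_command(
  motion=[
    [0,0,0,55,0,0,0],
    [0,0,0,0,0,0,0],
    [0,0,0,0,0,0,0],
  ],
)

```text
clock: 23.85
position: [0.417, 0.2949, 0.3276]
ee_rot: [-1.248, 1.186, 1.247]
force: [-0.6, -0.6, -0.2]
width: 0.007
```

```bash
python3 - <<'E'
from h import *
zs=[]
for i in range(4):
    f=get_image("top");W=world(f);zs.append([np.mean(W[v-4:v+5,u-4:u+5,2]) for u,v in((438,209),(469,208),(453,209),(420,209),(487,207))])
print(np.round(zs,4),np.mean(zs,0).round(4))
I=f["frame"].astype(int);o=np.hstack([f["frame"][180:240,390:520],f["frame"][140:280,225:310][:60]])[:,:,::-1]
save("top9",f,(220,130,540,290),2.5)
E
```

```text
[[0.0395 0.039  0.0355 0.0481 0.0359]
 [0.0392 0.0389 0.0358 0.0359 0.0476]
 [0.0393 0.0392 0.0359 0.0358 0.06  ]
 [0.0512 0.0391 0.0478 0.0359 0.0478]] [0.0423 0.039  0.0387 0.0389 0.0478]
```

View pics/top9.png

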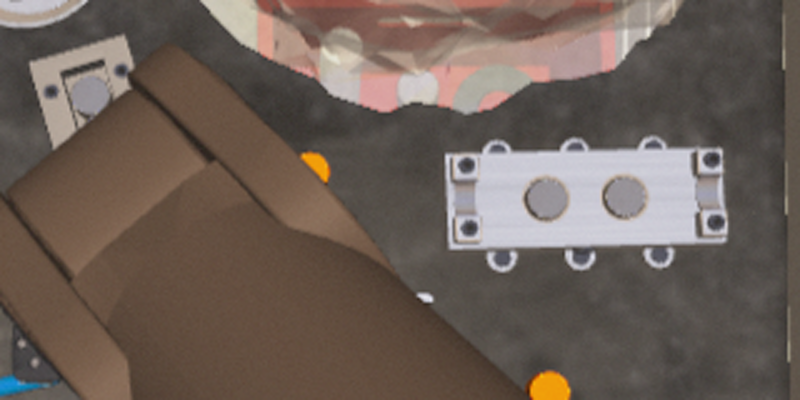

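```bash
python3 -c "
from cell import arm
print(arm.sign_off())"
```

```text
the job is handed in; nothing more can be done
None
```

The follower from the open end of the row is now in the empty bore, and I handed the job in at about 24 s on the robot's clock.

- **Sliding it out:** I lowered the closed fingers at 5 mm/s or less. I then slid the follower past the spring balls to the landing. The readings were mostly 12–15 N, with one low of 9 N at the start and one high of 16.5 N. Force was only read at the end of each move.
- **Fitting it:** I gripped the top 10 mm or so, lowered the follower about 10 mm into the bore with almost no resistance, and let it drop the rest of the way. I did not press on it afterwards.

**Last checks:**
- **Height:** the top of the fitted follower measured 39.2–39.5 mm above the bench. The neighbour already in place measured 38.9–39.2 mm, and 39.5 mm is expected. One of the four readings on the new follower was about 12 mm high, as were several on the bare deck, so I treated those as depth outliers.
- **Upright:** it looks upright and as proud of the deck as its neighbour in both cameras.
- **Other followers:** the three left in the row were in place in the picture taken after the slide. The arm hid most of the rack in the final picture, so I did not recheck them at the end.
- **Disagreement:** the two cameras differed by about 2–4 mm on where the bore was. I used the scene camera, which matched the robot's own position for the held follower.

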